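# Put the spices and tins away in the touch-lid caddy

### The job

Put the spice jars and tins left out on the worktop back into the touch-lid caddy, standing upright in its wells, and shut the lid so that it stays latched. If a cup was left on the lid, first stand it upright on the free part of the round wooden board. The lid has a push latch and a strong spring: press its front down until it clicks, then keep your hand on it and let it rise gently all the way open, never flying up by itself. Leave the mug and any cup already on the board alone.

Things in the scene. Friction and masses are not known exactly. Their poses are not given: they have to be found in the camera images.
- caddy: Spice caddy, fixed: white open base 160 x 372 x 75 mm high (walls 6 mm, inner floor at 8 mm) under a deep wooden lid; shut, 138 mm high. Origin: centre of the underside; x from its front (robot side) to the rear hinge, y to its left along its length, z up. Four dividers across it (4 mm thick, tops at 52 mm) make five wells in a row along y, each 68 mm wide, 148 mm long in x.
- well0 (a point): Point on the floor of well 0: x = -10, y = -144, z = 8 mm in the caddy's frame. May be free or taken at the start.
- well1 (a point): Point on the floor of well 1: x = -10, y = -72, z = 8 mm in the caddy's frame. May be free or taken at the start.
- well2 (a point): Point on the floor of well 2, the middle one: x = 6, y = 0, z = 8 mm in the caddy's frame. A grey latch housing, 58 mm wide, stands in this well against the front wall, x = -74 to -47 mm, 72 mm high.
- well3 (a point): Point on the floor of well 3: x = -10, y = 72, z = 8 mm in the caddy's frame. May be free or taken at the start.
- well4 (a point): Point on the floor of well 4: x = -10, y = 144, z = 8 mm in the caddy's frame. May be free or taken at the start.
- lid (a joint): Angle (rad) of the lid: 0 shut and latched, 1.75 fully open (end stop), -0.066 pushed fully in. Push-push latch: press the shut lid in to about -0.06 (8 mm down at lid_press, 3 to 5 N) and let it come back: it is free, and the spring lifts it to 1.75, where it stays (3 N up at lid_press near shut; 1 to 2 N to start it shutting); let go, it flies up at 5 rad/s.
- lid_press (a point): Centre of the round steel press mark (24 mm across) on the lid's top, front middle; moves with the lid. Shut: x = -56, z = 138 mm in the caddy's frame. To shut the lid, swing it down by its outer face, press it on to about -0.05 rad, where it meets a firm stop, and let it come back to 0: it stays latched. One more press would free it again.
- lid_hinge (a point): Middle of the lid's hinge axis, fixed: x = 82, z = 78 mm in the caddy's frame, axis along the caddy's y. The lid is a cover 172 x 384 mm whose flat top lies 60 mm above this axis when shut, with skirts 71 mm deep; its front edge is 170 mm from the axis. Fully open, the lid stands leaning 10 degrees back from upright, its edge about 255 mm above the worktop.
- spice_a: Spice jar, closed jar with a screw cap, 45 mm across, 100 mm high (yellow cap). Origin: centre of the underside; z up. May be absent.
- tin_a: Round metal food tin with a blue and white label, 57 mm across, 72 mm high. Origin: centre of the underside; z up. May be absent.
- spice_c: Spice jar, closed jar with a screw cap, 45 mm across, 108 mm high (red cap). Origin: centre of the underside; z up. May be absent.
- tin_b: Round metal food tin with a blue and white label, 57 mm across, 72 mm high. Origin: centre of the underside; z up. May be absent.
- salt: Steel salt shaker, 38 mm across, 72 mm high; if present it already stands in one of the wells, where it stays. Origin: centre of the underside.
- pepper: Glass pepper shaker with a grey domed head, 44 mm across, 90 mm high; if present it already stands in one of the wells, where it stays. Origin: centre of the underside.
- cup_a: Espresso cup, 62 mm across its bowl at the rim, 44 mm at the foot, 52 mm high; if present it stands on the shut lid at the start. Origin on the underside; the handle points along its -y (reaching 44 mm), the bowl's upright axis is at y = +13 mm; the bowl can be gripped across its x.
- cup_b: Espresso cup, 62 mm across its bowl at the rim, 44 mm at the foot, 52 mm high; if present it stands at one side of the round board from the start, its axis about 50 mm from the board's centre, its handle outwards, and stays there. Origin on the underside; the handle points along its -y (reaching 44 mm), the bowl's upright axis is at y = +13 mm; the bowl can be gripped across its x.
- cup_a_axis (a point): Centre of the underside of the bowl of cup_a.
- cup_b_axis (a point): Centre of the underside of the bowl of cup_b.
- board: Round wooden board lying flat, 196 mm across, 12 mm thick, fixed. Origin: centre of its underside.
- mug: Spotted mug, 92 mm across, 127 mm with its handle, 93 mm high, a bystander to the right of the jars. Origin on its underside.
Not all that is in view belongs to the job. Leave any black look-alike of the tin_b alone.

How it is judged:
By the outcome, as a careful person would: the job done as asked, in the order asked, and still so for the second after the job is handed in, with the robot touching nothing.
Of salt, pepper only 1 to 1 are there at a start; the rules pass over those that are not, and their reading is None.
Of cup_a, cup_b only 1 to 2 are there at a start; the rules pass over those that are not, and their reading is None.
Of spice_a, spice_c, tin_a, tin_b only 3 to 4 are there at a start; the rules pass over those that are not, and their reading is None.
At some moment in a run one of tin_a, tin_b may be knocked a few centimetres aside while the robot is not near it.
It also fails if it takes over 210 s, if anything falls off the work surface, if the arm or the gripper's body presses on something with over 40 N, if the wrist force passes 120 N, or if a joint passes its speed limit or range.

### The arm

A 6-joint arm with a two-finger parallel gripper is mounted at the origin on a cart in front of the work surface, level with it; the furniture and walls round the work are solid. World frame = base frame: x ahead of the robot, y to its left, z up, the work surface at z = 0. Lengths are in m, angles in rad, forces in N, time in s.
With the tool pointing down it reaches from about 0.3 to 0.85 m from the base axis. Payload 5.4 kg.
Tool frame: the origin (TCP) lies midway between the tips of the shut fingers; the grasp point (between the pads) lies 19 mm behind it; z points along the fingers, y is the line along which they close (so a half turn about z gives the same grasp; the last joint's range is limited). The gripper opens to 85 mm and grips with 20 to 120 N. Pads are 22 mm wide; open, the fingers measure 114 mm over their backs; the gripper's body (76 mm by 85 mm) begins 54 mm behind the grasp point. The pads swing forward as they close: fully open they stand 13 mm farther back than shut.
Start: joints at [0.979, 0.158, 1.597, -0, 1.386, -0.21], TCP at [0.214, 0.534, 0.231] pointing down, gripper open.
Joint ranges: [-2.91, 2.91], [-0.94, 2.29], [0.18, 2.7], [-1.29, 4.43], [0.17, 2.64], [-3, 3]. Speed limits (rad/s): [2.57, 2.57, 3.14, 3.14, 3.14, 3.14].

### API

Orientations are given as a rotation vector (axis times angle).
In Python, from workcell import arm gives the robot as it stands.
- The arm moves only by the shell command python3 -m inch 'ROWS' [OPENING] [FORCE]. ROWS is a JSON object whose one key "moves" holds a list of rows, each a list of 2 entries, a list of its own where there are three numbers: the shift along the world's x, y, z in units of 50 mm (1.0 is 50 mm), then the turn, a rotation vector about the world's x, y, z in units of 8 degrees (1.0 is 8 degrees). A call has 1 to 10 rows; each row is the pose to reach, as a shift and turn from the pose commanded when the call began; what a row does not reach only later rows make up. A row lasts 1/10 s, in which the tool goes at most 50 mm and 8.59 degrees, less where a joint would pass 70% of its speed; a pose out of reach is approached as far as the arm can. A call with a gripper value outside its range is refused whole. OPENING is the finger opening in mm, from 0 to 85.4, set as the call begins (- or left out, the last holds). The fingers move at their own pace and stop on an object; FORCE is the grip in N (left out, the last holds). Time passes only in rows, so rows that repeat a pose let the fingers close. It gives the time, the measured TCP pose, the force, the opening and the grip force at its end, in the units of the state.
- arm.get_state(): the state, without advancing time (a new reading comes with each control period).
- arm.read_camera(name): name is "side" or "top" or "wrist"; returns the picture (384x512x3 uint8, red, green, blue); there is no depth.
- arm.camera_info(name): a dict with "K" (3x3 intrinsics, pixels), "extrinsics" (4x4, takes a point from world to camera coordinates); the wrist camera has in their place "mount" (4x4, takes a point from camera to tool coordinates, whose origin is the TCP and whose axes are the flange's). Camera axes: x right, y down, z forward; pixel columns grow to the right and rows downward; lengths in m; the calibration is good to about 2 mm. The wrist camera is an equidistant fisheye: a pixel r from the principal point sees the ray r / f radians off the axis. A picture is of the moment at which its call begins: read the wrist's pose just before it. camera_info takes no time and is no camera call.
- arm.close_job(): hands the job in; it is judged then, once.
Trained networks look in the newest picture that a camera, given by its name, has taken for a name from the list of things; names that differ only in an ending like _2 or _b are one class to them, and where a whole thing is asked for, a point or a joint stands for the part that bears it (a point fixed in the world has none). Each returns a list of dicts, best first, with "confidence" (0 to 1); they miss things now and then, are a little off and sometimes report something else, mostly with a low value. They report only what shows in the picture. A call takes as long as a camera call. They do not tell look-alikes from the thing itself.
- arm.spot_in(camera, thing): "at" ([x, y, z] in m, in world coordinates, good to about 4 mm: the middle of the surface that is visible of it).
- arm.tip_of(camera, thing): "at" ([x, y, z] in m, in world coordinates, good to about 4 mm: a listed point, or the origin of a listed thing).
The state is a dict: "time": time; "qpos": joint angles; "qd": joint speeds; "tau": joint torques, N m; "tool_pos": TCP position; "eef_rot": TCP orientation; "ft_force": force on the tool from outside, world axes, zero at the start; "torque": the same for the moment, N m; "gripper_width": opening from 0.0 (shut) to 1.0 (fully open); "grip_force": force on a finger pad.
Only numpy, scipy, OpenCV 4.12 (cv2) and the standard library are available. Lean on these libraries where they do the work, as an engineer would, in place of code of your own. Each camera call takes 0.05 s, during which the arm holds its last target. There are 200 camera calls.

## Working session

There is one attempt and no reset: what is moved stays moved. The work goes in short steps, Python scripts to look and compute and a shell command to move; the robot and the scene stay as the last step left them, time stands still between calls to the robot, and variables do not carry over. Pictures are saved under pics/ and viewed, at most 14 in all, crops included, and the job is handed in when it is done.

```bash
ls; mkdir -p pics; cat > h.py <<'E'
import numpy as np, cv2
from workcell import arm
from scipy.spatial.transform import Rotation as R
def save(n,f):
    im=arm.read_camera(n); cv2.imwrite('pics/'+f,im[:,:,::-1]); return im
def proj(n,p):
    c=arm.camera_info(n);q=np.array(c['extrinsics'])@np.r_[p,1];u=np.array(c['K'])@q[:3];return np.round(u[:2]/u[2])
def st():
    s=arm.get_state();print(round(s['time'],2),np.round(s['tool_pos'],4),np.round(s['eef_rot'],3),'F',np.round(s['ft_force'],1),'w',round(s['gripper_width'],3),'q',np.round(s['qpos'],2))
def see(cams,names,k=3):
    for c in cams:
        arm.read_camera(c)
        for n in names:
            for f,fn in(('spot',arm.spot_in),('tip',arm.tip_of)):
                try: print(c,n,f,[(np.round(d['at'],3).tolist(),round(d['confidence'],2)) for d in fn(c,n)[:k]])
                except Exception as e: print(c,n,f,e)
E
python3 - <<'E'
from h import *
st()
a=save('top','t0.png');b=save('side','s0.png')
for c in('top','side'):
    i=arm.camera_info(c);E=np.array(i['extrinsics']);print(c,np.round(-E[:3,:3].T@E[:3,3],3),np.round(E[:3,:3],2).tolist())
see(['top'],['lid_press','caddy','cup_a','board','spice_a','spice_c','tin_a','mug','well0','well4','salt','pepper'])
E
```

```text
pics
0.0 [0.2139 0.5331 0.2303] [-5.960e-01 -3.084e+00  3.000e-03] F [-0.  -0.6  0.1] w 0.999 q [ 0.98  0.16  1.6  -0.    1.39 -0.21]
top [ 0.477 -0.06   1.549] [[0.01, -1.0, 0.0], [-0.99, -0.01, -0.11], [0.11, -0.0, -0.99]]
side [0.092 0.342 1.194] [[-0.59, -0.81, 0.01], [-0.69, 0.5, -0.52], [0.42, -0.31, -0.85]]
top lid_press spot [([0.481, 0.181, 0.137], 0.66), ([0.483, 0.183, 0.135], 0.5)]
top lid_press tip [([0.432, 0.163, 0.14], 0.94), ([0.402, -0.3, -0.003], 0.59)]
top caddy spot [([0.482, 0.184, 0.136], 0.94)]
top caddy tip [([0.489, 0.175, -0.001], 0.68), ([0.444, -0.204, -0.001], 0.49)]
top cup_a spot [([0.505, 0.134, 0.155], 0.58), ([0.522, -0.479, 0.037], 0.23)]
top cup_a tip [([0.503, 0.118, 0.133], 0.86)]
top board spot [([0.503, 0.134, 0.157], 0.74), ([0.655, -0.156, 0.012], 0.6)]
top board tip [([0.656, -0.157, -0.006], 0.75), ([0.445, -0.202, -0.0], 0.71)]
top spice_a spot [([0.41, -0.288, 0.108], 0.52), ([0.423, -0.125, 0.101], 0.46)]
top spice_a tip [([0.404, -0.301, -0.001], 0.61), ([0.42, -0.13, -0.002], 0.58)]
top spice_c spot [([0.41, -0.288, 0.108], 0.52), ([0.423, -0.125, 0.101], 0.46)]
top spice_c tip [([0.404, -0.301, -0.001], 0.61), ([0.42, -0.13, -0.002], 0.58)]
top tin_a spot [([0.447, -0.2, 0.069], 0.84), ([0.845, -0.112, 0.069], 0.64), ([0.438, -0.376, 0.068], 0.55)]
top tin_a tip [([0.444, -0.2, -0.002], 0.88), ([0.432, -0.381, -0.004], 0.64)]
top mug spot [([0.52, -0.476, 0.038], 0.58)]
top mug tip [([0.535, -0.471, -0.0], 0.98)]
top well0 spot [([0.487, 0.188, 0.141], 0.67)]
top well0 tip []
top well4 spot [([0.487, 0.188, 0.141], 0.67)]
top well4 tip []
top salt spot [([0.482, 0.185, 0.134], 0.74)]
top salt tip []
top pepper spot []
top pepper tip [([0.434, -0.38, -0.004], 0.4)]
```

View pics/t0.png

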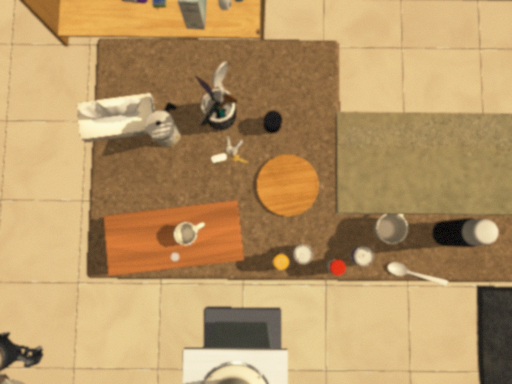

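View pics/s0.png

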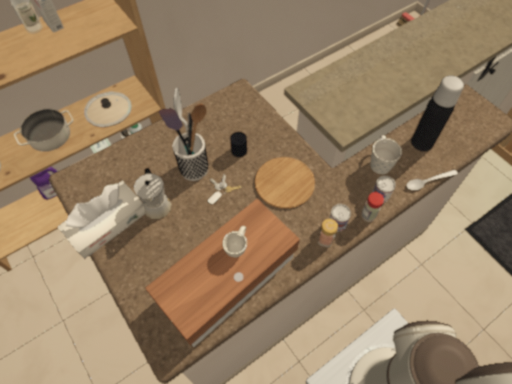

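The top view shows the lid (105–243, 201–275) with the cup at (185,233), its handle to the upper right, and the press mark at (175,257). The board at (287,185) is empty. The jars are yellow (281,262) and red (338,267), and the two tins are at (303,254) and (364,256). The black look-alike at (272,121) stays where it is.

```bash
cat >> h.py <<'E'
def ray(n,uv,z):
    c=arm.camera_info(n);E=np.array(c['extrinsics']);o=-E[:3,:3].T@E[:3,3]
    d=E[:3,:3].T@np.linalg.inv(np.array(c['K']))@np.r_[uv,1];return o+d*(z-o[2])/d[2]
E
python3 - <<'E'
from h import *
im=cv2.imread('pics/t0.png');hsv=cv2.cvtColor(im,cv2.COLOR_BGR2HSV)
m=((hsv[...,1]>110)&(hsv[...,0]<16)&(hsv[...,2]>60)).astype(np.uint8);m[:190]=0;m[290:]=0;m[:,260:]=0
m=cv2.morphologyEx(m,cv2.MORPH_CLOSE,np.ones((25,25)))
cs,_=cv2.findContours(m,0,1);c=max(cs,key=cv2.contourArea);b=cv2.boxPoints(cv2.minAreaRect(c))
w=np.array([ray('top',p,.138)[:2] for p in b]);print(b.tolist(),np.round(w,4).tolist(),[np.linalg.norm(w[i]-w[i-1]).round(3) for i in range(4)],w.mean(0))
l=w-np.roll(w,1,0);print([np.degrees(np.arctan2(*v[::-1])).round(1) for v in l])
see(['side'],['lid_press','caddy','cup_a_axis','cup_a','board','spice_a','tin_a','lid_hinge'])
see(['top'],['cup_a_axis','lid_hinge'])
st();s=arm.get_state();print(R.from_rotvec(s['eef_rot']).as_matrix().round(3))
t=cv2.resize(im[190:290,95:255],None,fx=4.5,fy=4.5,interpolation=2);cv2.imwrite('pics/c1.png',t)
t=cv2.resize(im[230:290,260:420],None,fx=4.5,fy=4.5,interpolation=2);cv2.imwrite('pics/c2.png',t)
E
```

```text
[[88.0, 190.0], [259.0, 190.0], [259.0, 278.0], [88.0, 278.0]] [[0.6196, 0.4227], [0.6242, -0.0683], [0.375, -0.0705], [0.3707, 0.4107]] [np.float64(0.249), np.float64(0.491), np.float64(0.249), np.float64(0.481)] [0.49738448 0.1736678 ]
[np.float64(2.8), np.float64(-89.5), np.float64(-179.5), np.float64(90.5)]
side lid_press spot [([0.467, 0.207, 0.138], 0.74)]
side lid_press tip [([0.435, 0.171, 0.141], 0.97)]
side caddy spot [([0.463, 0.201, 0.137], 0.93)]
side caddy tip [([0.487, 0.174, -0.001], 0.64), ([0.538, -0.47, -0.002], 0.36)]
side cup_a_axis spot [([0.51, 0.128, 0.166], 0.95)]
side cup_a_axis tip [([0.501, 0.132, 0.137], 0.76), ([0.444, -0.2, -0.006], 0.41)]
side cup_a spot [([0.507, 0.128, 0.165], 0.85), ([0.414, -0.114, 0.086], 0.35)]
side cup_a tip [([0.502, 0.12, 0.137], 0.58)]
side board spot [([0.655, -0.15, 0.009], 0.94)]
side board tip [([0.657, -0.158, 0.0], 0.58), ([0.433, 0.175, 0.14], 0.4), ([0.408, -0.297, 0.003], 0.27)]
side spice_a spot [([0.411, -0.116, 0.086], 0.66), ([0.398, -0.284, 0.084], 0.66)]
side spice_a tip [([0.406, -0.301, 0.005], 0.96), ([0.419, -0.13, 0.002], 0.7)]
side tin_a spot [([0.838, -0.099, 0.067], 0.78), ([0.433, -0.373, 0.067], 0.66), ([0.436, -0.192, 0.065], 0.58)]
side tin_a tip [([0.437, -0.385, -0.002], 0.69), ([0.44, -0.198, -0.0], 0.6), ([0.501, 0.131, 0.138], 0.53)]
side lid_hinge spot [([0.465, 0.206, 0.134], 0.75)]
side lid_hinge tip [([0.406, -0.301, 0.005], 0.41)]
top cup_a_axis spot [([0.504, 0.136, 0.163], 0.76)]
top cup_a_axis tip [([0.499, 0.134, 0.141], 0.6)]
top lid_hinge spot [([0.482, 0.186, 0.135], 0.92)]
top lid_hinge tip []
2.45 [0.2142 0.5336 0.2313] [-0.596 -3.084 -0.   ] F [ 0.4  0.6 -0.8] w 1.001 q [ 0.98  0.16  1.6   0.    1.39 -0.21]
[[-0.928  0.373 -0.   ]
 [ 0.373  0.928  0.   ]
 [ 0.     0.    -1.   ]]
```

View pics/c1.png

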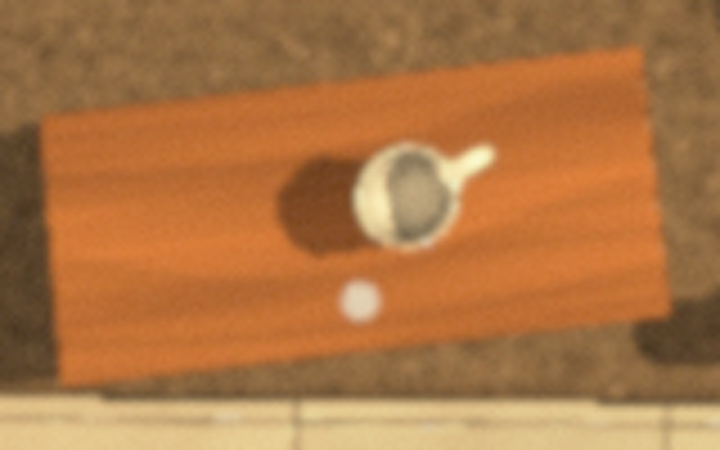

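View pics/c2.png

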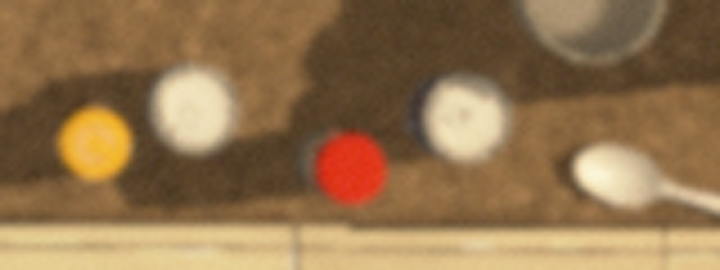

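The first crop shows the lid corners at (42,118), (640,48), (668,315) and (62,385), the press mark at (360,301), and the cup rim centred at (407,197) with its handle tip at (490,155). The second crop shows the yellow cap at (95,143), a tin at (193,110), the red cap at (351,168) and the other tin at (463,118). Both tins have white labels and tops, so they are real tins, and the black look-alike stands far off.

```bash
python3 - <<'E'
from h import *
f=lambda x,y,z,o=(95,190):ray('top',((x+.5)/4.5-.5+o[0],(y+.5)/4.5-.5+o[1]),z)[:2]
c=np.array([f(*p,.138) for p in((42,118),(640,48),(668,315),(62,385))])
print(c.round(4).tolist(),[np.linalg.norm(c[i]-c[i-1]).round(3) for i in range(4)])
d=(c[0]-c[1])+(c[3]-c[2]);yaw=np.arctan2(-d[0],d[1]);ax=np.array([np.cos(yaw),np.sin(yaw)]);ay=np.array([-ax[1],ax[0]])
ctr=c.mean(0)  # lid centre in caddy x: hinge82, front edge 82-170=-88 -> centre -2
O1=ctr+.002*ax; pr=f(360,301,.138);O2=pr+.056*ax
print('yaw',np.degrees(yaw),'O',O1.round(4),O2.round(4),'press',pr.round(4))
print('cup rim',f(407,197,.19).round(4),'handle tip',f(490,155,.165).round(4))
o=(260,230)
for n,x,y,z in(('yel',95,143,.1),('tin1',193,110,.072),('red',351,168,.108),('tin2',463,118,.072)):print(n,f(x,y,z,o).round(4))
E
```

```text
[[0.5459, 0.3737], [0.594, -0.005], [0.4259, -0.0249], [0.3791, 0.3537]] [np.float64(0.168), np.float64(0.382), np.float64(0.169), np.float64(0.382)]
yaw 7.140951843232151 O [0.4882 0.1746] [0.4884 0.1758] press [0.4328 0.1688]
cup rim [0.4974 0.1335] handle tip [0.5242 0.0862]
yel [ 0.4204 -0.1334]
tin1 [ 0.4414 -0.1993]
red [ 0.4063 -0.2972]
tin2 [ 0.4378 -0.3773]
```

```bash
python3 -m inch '{"moves":[[[0.4,-0.5,0.2],[0,0,-0.3]],[[1.0,-1.3,0.3],[0,0,-0.9]],[[1.6,-2.2,0.4],[0,0,-1.5]],[[2.3,-3.1,0.4],[0,0,-2.1]],[[3.0,-4.0,0.4],[0,0,-2.7]],[[3.6,-4.9,0.4],[0,0,-3.3]],[[4.2,-5.8,0.4],[0,0,-3.9]],[[4.8,-6.7,0.4],[0,0,-4.5]],[[5.4,-7.5,0.4],[0,0,-4.95]],[[5.72,-8.0,0.4],[0,0,-4.95]]]}' 85
python3 -m inch '{"moves":[[[0,0,0],[0,0,0]],[[0,0,0],[0,0,0]]]}'
python3 - <<'E'
from h import *
st(); see(['side','top'],['cup_a_axis','tin_a'])
save('wrist','w0.png')
E
```

```text
time: 3.45
tool_pos: [0.4954, 0.1403, 0.2516]
eef_rot: [1.608, 2.698, 0.001]
ft_force: [0.8, 0.8, -0.1]
gripper_width: 1.003
grip_force: 0.0
time: 3.65
tool_pos: [0.4946, 0.1415, 0.2512]
eef_rot: [-1.608, -2.698, -0.0]
ft_force: [-0.3, -0.2, 0.1]
gripper_width: 0.996
grip_force: 0.0
3.65 [0.4946 0.1415 0.2512] [-1.608 -2.698 -0.   ] F [-0.3 -0.2  0.1] w 0.996 q [ 0.04 -0.01  1.74  0.    1.42 -0.45]
side cup_a_axis spot [([0.509, 0.132, 0.167], 0.65)]
side cup_a_axis tip [([0.499, 0.133, 0.141], 0.67)]
side tin_a spot [([0.43, -0.373, 0.065], 0.92), ([0.439, -0.197, 0.064], 0.63)]
side tin_a tip [([0.442, -0.199, -0.003], 0.86), ([0.438, -0.381, -0.001], 0.75)]
top cup_a_axis spot [([0.511, 0.116, 0.179], 0.48)]
top cup_a_axis tip [([0.499, 0.132, 0.138], 0.61)]
top tin_a spot [([0.848, -0.11, 0.068], 0.84), ([0.436, -0.374, 0.067], 0.63), ([0.448, -0.198, 0.066], 0.57)]
top tin_a tip [([0.444, -0.199, -0.001], 0.67), ([0.655, -0.159, -0.002], 0.67), ([0.434, -0.383, -0.002], 0.6)]
```

View pics/w0.png

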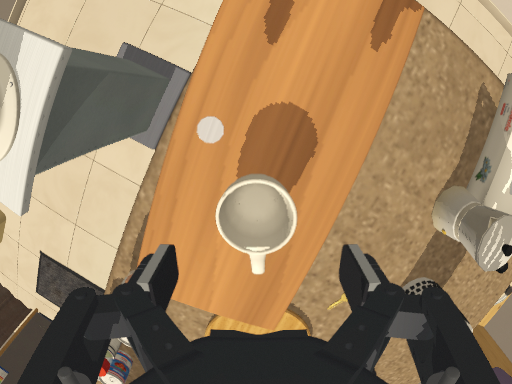

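The wrist view has the cup centred at (257,213) with its handle straight down between the fingers, so the grip axis lines up with the bowl.

```bash
python3 -m inch '{"moves":[[[0.1,-0.17,-0.2],[0,0,0]],[[0.1,-0.17,-0.6],[0,0,0]],[[0.1,-0.17,-1.0],[0,0,0]],[[0.1,-0.17,-1.4],[0,0,0]],[[0.1,-0.17,-1.8],[0,0,0]],[[0.1,-0.17,-2.06],[0,0,0]],[[0.1,-0.17,-2.06],[0,0,0]]]}' 85
python3 -m inch '{"moves":[[[0,0,0],[0,0,0]],[[0,0,0],[0,0,0]],[[0,0,0],[0,0,0]],[[0,0,0],[0,0,0]],[[0,0,0],[0,0,0]],[[0,0,0],[0,0,0]],[[0,0,0],[0,0,0]],[[0,0,0],[0,0,0]]]}' 40 25
python3 -c "
from h import *
st();save('side','s1.png')"
```

```text
time: 4.9
tool_pos: [0.4978, 0.1332, 0.1457]
eef_rot: [-1.604, -2.696, 0.004]
ft_force: [0.3, -0.2, -0.1]
gripper_width: 0.995
grip_force: 0.0
time: 5.7
tool_pos: [0.5001, 0.1336, 0.1494]
eef_rot: [1.605, 2.699, 0.001]
ft_force: [-2.2, -0.8, 6.7]
gripper_width: 0.693
grip_force: 26.8
5.7 [0.5001 0.1336 0.1494] [1.605e+00 2.699e+00 1.000e-03] F [-2.2 -0.8  6.7] w 0.693 q [ 0.03  0.09  1.84 -0.    1.21 -0.47]
```

```bash
python3 -m inch '{"moves":[[[0,0,0.2],[0,0,0]],[[0,0,0.5],[0,0,0]],[[0,0,0.9],[0,0,0]],[[0.1,-0.3,1.0],[0,0,0]],[[0.4,-0.8,1.0],[0,0,0]],[[0.7,-1.4,1.0],[0,0,0]],[[1.1,-2.0,1.0],[0,0,0]],[[1.4,-2.6,1.0],[0,0,0]],[[1.7,-3.2,1.0],[0,0,0]],[[2.0,-3.8,1.0],[0,0,0]]]}'
python3 -m inch '{"moves":[[[0.4,-0.7,0],[0,0,0]],[[0.8,-1.4,0],[0,0,0]],[[1.1,-2.0,0],[0,0,0]],[[1.12,-2.0,-0.5],[0,0,0]],[[1.12,-2.0,-1.0],[0,0,0]],[[1.12,-2.0,-1.5],[0,0,0]],[[1.12,-2.0,-2.0],[0,0,0]],[[1.12,-2.0,-2.5],[0,0,0]],[[1.12,-2.0,-3.0],[0,0,0]],[[1.12,-2.0,-3.0],[0,0,0]]]}'
python3 - <<'E'
from h import *
st(); see(['side'],['cup_a_axis','board','tin_a'])
E
```

```text
time: 6.75
tool_pos: [0.5995, -0.0585, 0.1976]
eef_rot: [-1.606, -2.699, 0.001]
ft_force: [0.7, 0.1, -1.4]
gripper_width: 0.696
grip_force: 27.3
time: 7.75
tool_pos: [0.6515, -0.1557, 0.0429]
eef_rot: [-1.601, -2.692, 0.002]
ft_force: [-1.4, 0.2, -2.3]
gripper_width: 0.696
grip_force: 27.6
7.75 [ 0.6515 -0.1557  0.0429] [-1.601e+00 -2.692e+00  2.000e-03] F [-1.4  0.2 -2.3] w 0.696 q [-0.41  0.59  1.43 -0.    1.13 -0.91]
side cup_a_axis spot [([0.659, -0.153, 0.059], 0.76)]
side cup_a_axis tip []
side board spot [([0.677, -0.129, 0.01], 0.87)]
side board tip [([0.656, -0.156, -0.002], 0.76)]
side tin_a spot [([0.837, -0.1, 0.066], 0.85), ([0.466, 0.225, 0.139], 0.28)]
side tin_a tip [([0.848, -0.105, 0.004], 0.79)]
```

```bash
python3 -m inch '{"moves":[[[0,0,-0.15],[0,0,0]],[[0,0,-0.3],[0,0,0]],[[0,0,-0.4],[0,0,0]],[[0,0,-0.4],[0,0,0]],[[0,0,-0.4],[0,0,0]]]}'
python3 -m inch '{"moves":[[[0,0,-0.03],[0,0,0]],[[0,0,-0.06],[0,0,0]],[[0,0,-0.06],[0,0,0]],[[0,0,-0.06],[0,0,0]]]}'
```

```text
time: 8.6
tool_pos: [0.6552, -0.1562, 0.0279]
eef_rot: [-1.605, -2.7, 0.0]
ft_force: [0.7, 0.1, -0.6]
gripper_width: 0.693
grip_force: 27.6
time: 9.0
tool_pos: [0.6554, -0.1563, 0.0253]
eef_rot: [1.606, 2.7, 0.0]
ft_force: [-0.1, 0.3, -0.5]
gripper_width: 0.689
grip_force: 27.6
```

```bash
python3 -m inch '{"moves":[[[0,0,-0.03],[0,0,0]],[[0,0,-0.05],[0,0,0]],[[0,0,-0.05],[0,0,0]],[[0,0,-0.05],[0,0,0]]]}'
python3 -m inch '{"moves":[[[0,0,-0.02],[0,0,0]],[[0,0,-0.02],[0,0,0]]]}'
```

```text
time: 9.4
tool_pos: [0.6558, -0.1566, 0.0235]
eef_rot: [1.605, 2.699, -0.0]
ft_force: [-1.9, 0.3, 3.6]
gripper_width: 0.691
grip_force: 27.7
time: 9.6
tool_pos: [0.656, -0.157, 0.0235]
eef_rot: [1.605, 2.699, -0.001]
ft_force: [-2.8, -0.6, 9.5]
gripper_width: 0.693
grip_force: 28.0
```

```bash
python3 -m inch '{"moves":[[[0,0,0],[0,0,0]],[[0,0,0],[0,0,0]],[[0,0,0],[0,0,0]],[[0,0,0],[0,0,0]],[[0,0,0],[0,0,0]],[[0,0,0.3],[0,0,0]],[[0,0,0.8],[0,0,0]],[[0,0,1.5],[0,0,0]],[[0,0,2.4],[0,0,0]],[[0,0,3.2],[0,0,0]]]}' 85
python3 -m inch '{"moves":[[[-0.3,0.4,0.5],[0,0,0.8]],[[-0.7,1.0,0.8],[0,0,1.6]],[[-1.1,1.7,0.8],[0,0,2.5]],[[-1.6,2.4,0.8],[0,0,3.5]],[[-2.1,3.1,0.8],[0,0,4.5]],[[-2.6,3.8,0.8],[0,0,5.5]],[[-3.1,4.5,0.8],[0,0,6.5]],[[-3.6,5.2,0.8],[0,0,7.4]],[[-4.1,5.9,0.8],[0,0,8.2]],[[-4.4,6.4,0.5],[0,0,8.58]]]}' 0 40
python3 -m inch '{"moves":[[[0,0,0],[0,0,0]],[[0,0,0],[0,0,0]],[[0,0,0],[0,0,0]]]}'
python3 - <<'E'
from h import *
st(); save('side','s2.png');see(['side'],['cup_a_axis','lid_press'])
E
```

```text
time: 10.6
tool_pos: [0.6556, -0.1564, 0.1852]
eef_rot: [1.605, 2.699, 0.0]
ft_force: [1.0, -0.2, 0.5]
gripper_width: 0.995
grip_force: 0.0
time: 11.6
tool_pos: [0.4354, 0.1656, 0.2099]
eef_rot: [-0.203, 3.129, 0.001]
ft_force: [0.9, 0.2, 0.1]
gripper_width: -0.0
grip_force: 0.0
time: 11.9
tool_pos: [0.4364, 0.163, 0.2079]
eef_rot: [-0.194, 3.134, -0.0]
ft_force: [-0.3, 0.2, -0.3]
gripper_width: -0.002
grip_force: 0.0
11.9 [0.4364 0.163  0.2079] [-0.194  3.134 -0.   ] F [-0.3  0.2 -0.3] w -0.002 q [ 0.1  -0.11  1.92 -0.    1.33 -1.6 ]
side cup_a_axis spot [([0.667, -0.16, 0.047], 0.81)]
side cup_a_axis tip [([0.653, -0.155, 0.014], 0.73)]
side lid_press spot [([0.467, 0.26, 0.138], 0.96), ([0.457, 0.254, 0.138], 0.41)]
side lid_press tip [([0.436, 0.173, 0.141], 0.79), ([0.439, -0.382, -0.002], 0.26)]
```

View pics/s2.png

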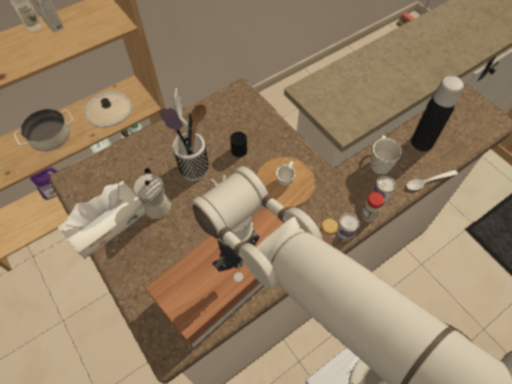

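The cup stands upright on the board at (286,174), and the closed fingers are above the press mark, so I can press.

```bash
python3 -m inch '{"moves":[[[-0.05,0.13,-0.3],[0,0,0]],[[-0.05,0.13,-0.7],[0,0,0]],[[-0.05,0.13,-1.1],[0,0,0]],[[-0.05,0.13,-1.3],[0,0,0]],[[-0.05,0.13,-1.3],[0,0,0]],[[-0.05,0.13,-1.3],[0,0,0]]]}'
python3 -m inch '{"moves":[[[0,0,-0.04],[0,0,0]],[[0,0,-0.08],[0,0,0]],[[0,0,-0.12],[0,0,0]],[[0,0,-0.12],[0,0,0]]]}'
python3 -m inch '{"moves":[[[0,0,-0.04],[0,0,0]],[[0,0,-0.08],[0,0,0]],[[0,0,-0.08],[0,0,0]],[[0,0,-0.08],[0,0,0]]]}'
```

```text
time: 12.8
tool_pos: [0.4334, 0.1701, 0.1424]
eef_rot: [-0.196, 3.135, 0.0]
ft_force: [0.9, 0.4, 0.6]
gripper_width: 0.0
grip_force: 0.0
time: 13.2
tool_pos: [0.4328, 0.1701, 0.136]
eef_rot: [0.196, -3.135, 0.0]
ft_force: [-2.9, -0.7, 3.6]
gripper_width: -0.0
grip_force: 2.0
time: 13.6
tool_pos: [0.4327, 0.1702, 0.1319]
eef_rot: [0.196, -3.135, 0.0]
ft_force: [-3.5, -0.5, 4.7]
gripper_width: -0.001
grip_force: 2.2
```

```bash
python3 -m inch '{"moves":[[[0,0,-0.03],[0,0,0]],[[0,0,-0.06],[0,0,0]],[[0,0,-0.06],[0,0,0]],[[0,0,-0.06],[0,0,0]]]}'
python3 -m inch '{"moves":[[[0,0,0.05],[0,0,0]],[[0,0,0.1],[0,0,0]],[[0,0,0.15],[0,0,0]],[[0,0,0.2],[0,0,0]],[[0,0,0.2],[0,0,0]],[[0,0,0.2],[0,0,0]]]}'
python3 - <<'E'
from h import *
O=np.array([.4885,.1755]);a=np.radians(7.14);ax=np.array([np.cos(a),np.sin(a)])
s=arm.get_state();p=np.array(s['tool_pos']);
for th in np.arange(0,1.8,.1):
    x=82-138*np.cos(th)+60*np.sin(th)+11*min(1,th/.4);z=78+138*np.sin(th)+60*np.cos(th)
    if th>1.57: # lid edge contact with vertical side
        x=82-170*np.cos(th)+60*np.sin(th)+11
    w=np.r_[O+ax*x/1000,z/1000];print(round(th,2),w.round(4),((w-p)/.05).round(2))
st()
E
```

```text
time: 14.0
tool_pos: [0.4326, 0.1702, 0.1289]
eef_rot: [0.196, -3.135, 0.0]
ft_force: [-3.7, 0.1, 5.5]
gripper_width: 0.004
grip_force: 2.8
time: 14.6
tool_pos: [0.4331, 0.1701, 0.1389]
eef_rot: [-0.196, 3.135, -0.0]
ft_force: [0.9, -0.6, 2.0]
gripper_width: -0.001
grip_force: 0.9
0.0 [0.4329 0.1685 0.138 ] [-0.   -0.03 -0.02]
0.1 [0.4423 0.1697 0.1515] [ 0.18 -0.01  0.25]
0.2 [0.4529 0.171  0.1642] [0.4  0.02 0.51]
0.3 [0.4648 0.1725 0.1761] [0.63 0.05 0.74]
0.4 [0.4778 0.1742 0.187 ] [0.89 0.08 0.96]
0.5 [0.4892 0.1756 0.1968] [1.12 0.11 1.16]
0.6 [0.5014 0.1771 0.2054] [1.37 0.14 1.33]
0.7 [0.5144 0.1787 0.2128] [1.63 0.17 1.48]
0.8 [0.5281 0.1805 0.2188] [1.9  0.21 1.6 ]
0.9 [0.5423 0.1822 0.2234] [2.18 0.24 1.69]
1.0 [0.5569 0.1841 0.2265] [2.48 0.28 1.75]
1.1 [0.5717 0.1859 0.2282] [2.77 0.32 1.79]
1.2 [0.5866 0.1878 0.2284] [3.07 0.35 1.79]
1.3 [0.6015 0.1897 0.227 ] [3.37 0.39 1.76]
1.4 [0.6162 0.1915 0.2242] [3.66 0.43 1.71]
1.5 [0.6305 0.1933 0.2199] [3.95 0.46 1.62]
1.6 [0.6452 0.1951 0.2142] [4.24 0.5  1.51]
1.7 [0.6616 0.1972 0.2071] [4.57 0.54 1.36]
14.6 [0.4331 0.1701 0.1389] [-0.196  3.135 -0.   ] F [ 0.9 -0.6  2. ] w -0.001 q [ 0.11 -0.04  1.99 -0.    1.19 -1.58]
```

```bash
python3 -m inch '{"moves":[[[0.08,0,0.13],[0,0,0]],[[0.18,0,0.25],[0,0,0]],[[0.29,0,0.38],[0,0,0]],[[0.4,0.02,0.5],[0,0,0]],[[0.51,0.04,0.62],[0,0,0]],[[0.63,0.05,0.73],[0,0,0]],[[0.76,0.07,0.84],[0,0,0]],[[0.88,0.08,0.94],[0,0,0]],[[0.88,0.08,0.94],[0,0,0]]]}'
python3 - <<'E'
from h import *
st(); save('side','s3.png')
E
```

```text
time: 15.5
tool_pos: [0.4784, 0.1744, 0.187]
eef_rot: [-0.196, 3.133, 0.001]
ft_force: [0.2, 0.2, 2.6]
gripper_width: -0.001
grip_force: 1.4
15.5 [0.4784 0.1744 0.187 ] [-1.960e-01  3.133e+00  1.000e-03] F [0.2 0.2 2.6] w -0.001 q [ 0.11  0.02  1.83  0.    1.28 -1.58]
```

View pics/s3.png

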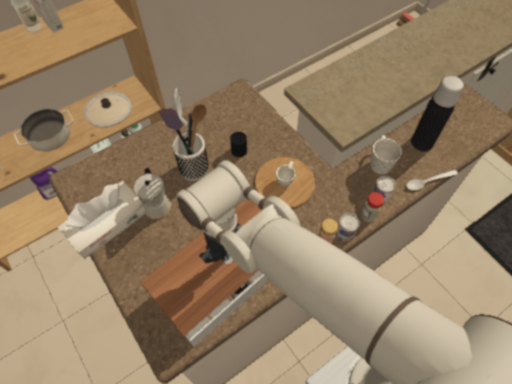

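The lid is opening under the hand: a pale gap shows along its front edge at (225,305). I'll keep following it.

```bash
python3 -m inch '{"moves":[[[0.12,0.02,0.1],[0,0,0]],[[0.24,0.03,0.2],[0,0,0]],[[0.36,0.05,0.29],[0,0,0]],[[0.49,0.06,0.38],[0,0,0]],[[0.62,0.08,0.46],[0,0,0]],[[0.75,0.09,0.54],[0,0,0]],[[0.88,0.11,0.6],[0,0,0]],[[1.02,0.13,0.66],[0,0,0]],[[1.16,0.15,0.71],[0,0,0]],[[1.3,0.16,0.75],[0,0,0]]]}'
python3 -m inch '{"moves":[[[0.15,0.02,0.04],[0,0,0]],[[0.3,0.04,0.06],[0,0,0]],[[0.45,0.05,0.08],[0,0,0]],[[0.6,0.07,0.09],[0,0,0]],[[0.75,0.09,0.09],[0,0,0]],[[0.89,0.11,0.09],[0,0,0]],[[1.04,0.13,0.08],[0,0,0]],[[1.19,0.15,0.06],[0,0,0]],[[1.19,0.15,0.06],[0,0,0]]]}'
python3 -c "
from h import *
st()"
```

```text
time: 16.55
tool_pos: [0.5425, 0.1824, 0.2234]
eef_rot: [0.196, -3.135, -0.001]
ft_force: [0.9, 0.9, 0.5]
gripper_width: 0.002
grip_force: 0.6
time: 17.45
tool_pos: [0.6023, 0.1895, 0.2261]
eef_rot: [-0.196, 3.135, -0.0]
ft_force: [2.0, -0.4, 2.7]
gripper_width: -0.001
grip_force: 1.1
17.45 [0.6023 0.1895 0.2261] [-0.196  3.135 -0.   ] F [ 2.  -0.4  2.7] w -0.001 q [ 0.11  0.31  1.43 -0.    1.4  -1.58]
```

```bash
python3 -m inch '{"moves":[[[0.14,0.02,-0.02],[0,0,0]],[[0.28,0.03,-0.05],[0,0,0]],[[0.42,0.05,-0.09],[0,0,0]],[[0.56,0.07,-0.13],[0,0,0]],[[0.7,0.09,-0.18],[0,0,0]],[[0.85,0.11,-0.22],[0,0,0]],[[1.0,0.13,-0.25],[0,0,0]],[[1.15,0.14,-0.25],[0,0,0]],[[1.3,0.16,-0.25],[0,0,0]],[[1.38,0.17,-0.25],[0,0,0]]]}'
python3 -m inch '{"moves":[[[0.1,0.01,0],[0,0,0]],[[0.2,0.02,0],[0,0,0]],[[0.2,0.02,0],[0,0,0]]]}'
python3 - <<'E'
from h import *
st(); save('side','s4.png')
E
```

```text
time: 18.45
tool_pos: [0.6711, 0.1982, 0.2139]
eef_rot: [-0.196, 3.135, 0.0]
ft_force: [0.2, 0.4, -0.1]
gripper_width: 0.001
grip_force: 0.0
time: 18.75
tool_pos: [0.6809, 0.1992, 0.2138]
eef_rot: [-0.196, 3.135, -0.0]
ft_force: [-0.2, -1.0, -0.7]
gripper_width: 0.006
grip_force: 0.0
18.75 [0.6809 0.1992 0.2138] [-0.196  3.135 -0.   ] F [-0.2 -1.  -0.7] w 0.006 q [ 0.11  0.52  1.18 -0.    1.44 -1.58]
```

View pics/s4.png

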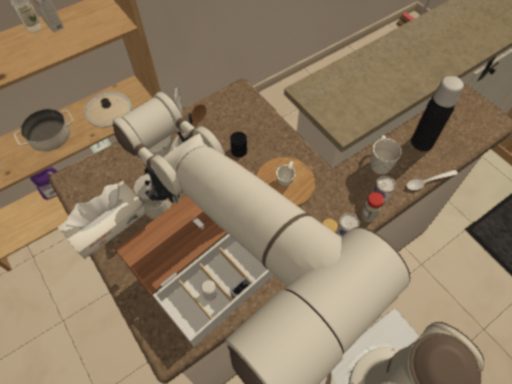

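The lid stands fully open and the hand carries no load. The shaker is in a well at (208,288) and the latch housing is at (240,288). I'll go up and over to the nearest tin.

```bash
python3 -m inch '{"moves":[[[0.1,0,0.5],[0,0,0]],[[0.1,0,1.2],[0,0,0]],[[0.1,0,2.0],[0,0,0]],[[0,0,2.6],[0,0,0]],[[-0.1,-0.2,3.0],[0,0,-0.8]],[[-0.5,-0.8,3.0],[0,0,-1.8]],[[-0.9,-1.5,3.0],[0,0,-2.8]],[[-1.3,-2.2,3.0],[0,0,-3.8]],[[-1.7,-2.9,3.0],[0,0,-4.8]],[[-2.1,-3.6,3.0],[0,0,-5.8]]]}' 85
python3 -m inch '{"moves":[[[-0.5,-0.7,-0.2],[0,0,-1.0]],[[-1.0,-1.4,-0.6],[0,0,-2.0]],[[-1.5,-2.1,-1.0],[0,0,-3.0]],[[-2.0,-2.8,-1.5],[0,0,-4.0]],[[-2.4,-3.5,-2.0],[0,0,-5.0]],[[-2.66,-4.1,-2.5],[0,0,-5.45]],[[-2.66,-4.36,-2.9],[0,0,-5.45]],[[-2.66,-4.36,-2.9],[0,0,-5.45]],[[-2.66,-4.36,-2.9],[0,0,-5.45]]]}'
python3 - <<'E'
from h import *
st();s=arm.get_state();y=R.from_rotvec(s['eef_rot']).as_matrix()[:,1];print('ang',np.degrees(np.arctan2(y[1],y[0])))
save('top','t1.png');see(['top','wrist'],['tin_a','spice_a','salt','pepper','well0','well1','well2','well3','well4'],5)
E
```

```text
time: 19.8
tool_pos: [0.5741, 0.0181, 0.364]
eef_rot: [1.063, 2.956, -0.0]
ft_force: [1.1, -1.2, 0.0]
gripper_width: 0.998
grip_force: 0.0
time: 20.7
tool_pos: [0.4424, -0.1985, 0.2192]
eef_rot: [-2.078, -2.355, -0.001]
ft_force: [0.1, 0.0, -0.3]
gripper_width: 0.993
grip_force: 0.0
20.7 [ 0.4424 -0.1985  0.2192] [-2.078e+00 -2.355e+00 -1.000e-03] F [ 0.1  0.  -0.3] w 0.993 q [-0.67 -0.07  1.86  0.    1.35 -0.8 ]
ang 7.153098241939666
top tin_a spot [([0.847, -0.113, 0.07], 0.93), ([0.439, -0.377, 0.066], 0.9), ([0.398, -0.19, 0.068], 0.64)]
top tin_a tip [([0.434, -0.382, -0.001], 0.86), ([0.853, -0.112, -0.001], 0.63), ([0.407, -0.199, -0.002], 0.51)]
top spice_a spot [([0.427, -0.123, 0.1], 0.61), ([0.559, 0.184, 0.083], 0.25)]
top spice_a tip [([0.653, -0.157, 0.014], 0.64), ([0.42, -0.13, -0.001], 0.5), ([0.655, -0.159, -0.002], 0.42)]
top salt spot [([0.482, 0.235, 0.08], 0.58), ([0.558, 0.186, 0.073], 0.25)]
top salt tip [([0.485, 0.243, 0.011], 0.64)]
top pepper spot [([0.556, 0.187, 0.074], 0.36)]
top pepper tip []
top well0 spot [([0.558, 0.185, 0.078], 0.89), ([0.398, -0.1
[... 1599 characters left out ...]
lt tip []
wrist pepper spot []
wrist pepper tip []
wrist well0 spot [([0.629, -0.146, 0.012], 0.66), ([0.578, 0.001, 0.076], 0.63)]
wrist well0 tip [([0.655, -0.155, 0.011], 0.72)]
wrist well1 spot [([0.629, -0.146, 0.012], 0.66), ([0.578, 0.001, 0.076], 0.63)]
wrist well1 tip [([0.655, -0.155, 0.011], 0.72)]
wrist well2 spot [([0.629, -0.146, 0.012], 0.66), ([0.578, 0.001, 0.076], 0.63)]
wrist well2 tip [([0.655, -0.155, 0.011], 0.72)]
wrist well3 spot [([0.629, -0.146, 0.012], 0.66), ([0.578, 0.001, 0.076], 0.63)]
wrist well3 tip [([0.655, -0.155, 0.011], 0.72)]
wrist well4 spot [([0.629, -0.146, 0.012], 0.66), ([0.578, 0.001, 0.076], 0.63)]
wrist well4 tip [([0.655, -0.155, 0.011], 0.72)]
```

View pics/t1.png

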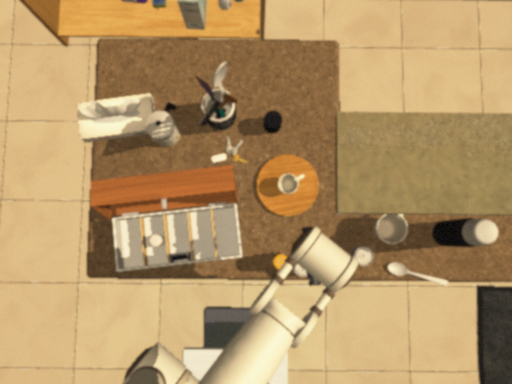

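The black look-alike (272,121) is untouched. The left tin has been knocked to x≈0.404 and is now under the arm. The shaker stands in well 3 at (155,240), so wells 0, 1, 2 and 4 are free.

```bash
python3 -m inch '{"moves":[[[-0.4,0,-0.1],[0,0,0]],[[-0.77,-0.02,-0.4],[0,0,0]],[[-0.77,-0.02,-0.8],[0,0,0]],[[-0.77,-0.02,-1.3],[0,0,0]],[[-0.77,-0.02,-1.8],[0,0,0]],[[-0.77,-0.02,-2.3],[0,0,0]],[[-0.77,-0.02,-2.8],[0,0,0]],[[-0.77,-0.02,-3.3],[0,0,0]],[[-0.77,-0.02,-3.68],[0,0,0]],[[-0.77,-0.02,-3.68],[0,0,0]]]}' 85
python3 -m inch '{"moves":[[[0,0,0],[0,0,0]],[[0,0,0],[0,0,0]],[[0,0,0],[0,0,0]],[[0,0,0],[0,0,0]],[[0,0,0],[0,0,0]],[[0,0,0],[0,0,0]],[[0,0,0],[0,0,0]]]}' 40 35
python3 -m inch '{"moves":[[[0,0,0.3],[0,0,0]],[[0,0,0.8],[0,0,0]],[[0,0,1.4],[0,0,0]],[[0,0,2.0],[0,0,0]],[[0,0,2.6],[0,0,0]],[[0,0,3.0],[0,0,0]],[[0,0,3.0],[0,0,0]]]}'
```

```text
time: 23.65
tool_pos: [0.402, -0.1982, 0.0324]
eef_rot: [-2.074, -2.351, -0.0]
ft_force: [-0.2, -0.1, 0.3]
gripper_width: 0.993
grip_force: 0.0
time: 24.35
tool_pos: [0.405, -0.2008, 0.0364]
eef_rot: [2.076, 2.354, -0.0]
ft_force: [-0.3, 0.7, 7.7]
gripper_width: 0.659
grip_force: 38.1
time: 25.05
tool_pos: [0.4055, -0.2011, 0.188]
eef_rot: [2.074, 2.351, 0.0]
ft_force: [0.0, -0.4, -1.4]
gripper_width: 0.661
grip_force: 38.0
```

```bash
python3 -m inch '{"moves":[[[0.1,0.4,0],[0,0,0]],[[0.3,1.1,0],[0,0,0]],[[0.5,1.9,0],[0,0,0]],[[0.75,2.7,0],[0,0,0]],[[0.95,3.5,0],[0,0,0]],[[1.2,4.3,0],[0,0,0]],[[1.4,5.1,0],[0,0,0]],[[1.58,5.7,0],[0,0,0]],[[1.64,6.07,0],[0,0,0]],[[1.64,6.07,0],[0,0,0]]]}'
python3 -m inch '{"moves":[[[0,0,-0.4],[0,0,0]],[[0,0,-0.9],[0,0,0]],[[0,0,-1.4],[0,0,0]],[[0,0,-1.9],[0,0,0]],[[0,0,-2.3],[0,0,0]],[[0,0,-2.6],[0,0,0]],[[0,0,-2.6],[0,0,0]],[[0,0,-2.6],[0,0,0]]]}'
python3 -m inch '{"moves":[[[0,0,-0.06],[0,0,0]],[[0,0,-0.12],[0,0,0]],[[0,0,-0.18],[0,0,0]],[[0,0,-0.18],[0,0,0]]]}'
```

```text
time: 26.05
tool_pos: [0.4848, 0.1057, 0.1828]
eef_rot: [-2.073, -2.357, 0.002]
ft_force: [-0.1, -0.0, -1.4]
gripper_width: 0.662
grip_force: 38.0
time: 26.85
tool_pos: [0.4853, 0.103, 0.0544]
eef_rot: [-2.078, -2.354, 0.002]
ft_force: [0.2, 0.4, -2.0]
gripper_width: 0.658
grip_force: 38.1
time: 27.25
tool_pos: [0.4857, 0.1037, 0.0455]
eef_rot: [-2.078, -2.356, 0.001]
ft_force: [0.3, -0.0, -1.5]
gripper_width: 0.662
grip_force: 38.1
```

```bash
python3 -m inch '{"moves":[[[0,0,-0.04],[0,0,0]],[[0,0,-0.06],[0,0,0]],[[0,0,-0.06],[0,0,0]]]}'
python3 -m inch '{"moves":[[[0,0,0],[0,0,0]],[[0,0,0],[0,0,0]],[[0,0,0],[0,0,0]],[[0,0,0],[0,0,0]],[[0,0,0],[0,0,0]],[[0,0,0.3],[0,0,0]],[[0,0,0.9],[0,0,0]],[[0,0,1.6],[0,0,0]],[[0,0,2.4],[0,0,0]],[[0,0,2.9],[0,0,0]]]}' 70
python3 - <<'E'
from h import *
st();see(['top','wrist'],['tin_a','spice_a'],5)
E
```

```text
time: 27.55
tool_pos: [0.4862, 0.1038, 0.0444]
eef_rot: [-2.078, -2.356, 0.0]
ft_force: [-6.3, -0.6, 11.4]
gripper_width: 0.665
grip_force: 39.5
time: 28.55
tool_pos: [0.487, 0.1037, 0.1909]
eef_rot: [2.076, 2.354, 0.004]
ft_force: [1.3, -0.2, 1.4]
gripper_width: 0.82
grip_force: 0.0
28.55 [0.487  0.1037 0.1909] [2.076 2.354 0.004] F [ 1.3 -0.2  1.4] w 0.82 q [-0.03 -0.01  1.86  0.    1.29 -0.16]
top tin_a spot [([0.848, -0.114, 0.07], 0.68), ([0.438, -0.375, 0.069], 0.56)]
top tin_a tip [([0.434, -0.382, -0.0], 0.76), ([0.852, -0.111, 0.002], 0.62), ([0.654, -0.157, -0.001], 0.52)]
top spice_a spot [([0.42, -0.13, 0.101], 0.72), ([0.409, -0.29, 0.104], 0.65)]
top spice_a tip [([0.418, -0.131, 0.001], 0.59), ([0.408, -0.301, -0.002], 0.54)]
wrist tin_a spot [([0.482, 0.109, 0.075], 0.67)]
wrist tin_a tip [([0.483, 0.102, 0.009], 0.76)]
wrist spice_a spot [([0.435, -0.111, 0.023], 0.7)]
wrist spice_a tip [([0.423, -0.131, 0.0], 0.83)]
```

```bash
python3 -m inch '{"moves":[[[0,-0.5,0.1],[0,0,0]],[[-0.1,-1.4,0.1],[0,0,0]],[[-0.2,-2.3,0.1],[0,0,0]],[[-0.3,-3.2,0.1],[0,0,0]],[[-0.4,-4.1,0.1],[0,0,0]],[[-0.5,-5.0,0.1],[0,0,0]],[[-0.6,-5.9,0.1],[0,0,0]],[[-0.7,-6.8,0.1],[0,0,0]],[[-0.8,-7.7,0.1],[0,0,0]],[[-0.9,-8.6,0.1],[0,0,0]]]}' 85
python3 -m inch '{"moves":[[[-0.06,-0.6,0],[0,0,0]],[[-0.12,-1.05,0],[0,0,0]],[[-0.12,-1.05,-0.1],[0,0,0]],[[-0.12,-1.05,-0.1],[0,0,0]]]}'
python3 - <<'E'
from h import *
st();see(['side','wrist'],['tin_a','spice_a'],5)
E
```

```text
time: 30.05
tool_pos: [0.4402, -0.328, 0.1922]
eef_rot: [-2.078, -2.355, -0.0]
ft_force: [0.8, -0.1, 0.4]
gripper_width: 0.996
grip_force: 0.0
time: 30.45
tool_pos: [0.4343, -0.378, 0.1862]
eef_rot: [-2.077, -2.353, -0.002]
ft_force: [-0.6, -0.4, -0.4]
gripper_width: 0.995
grip_force: 0.0
30.45 [ 0.4343 -0.378   0.1862] [-2.077e+00 -2.353e+00 -2.000e-03] F [-0.6 -0.4 -0.4] w 0.995 q [-0.93  0.2   1.64  0.    1.3  -1.05]
side tin_a spot [([0.834, -0.099, 0.067], 0.78), ([0.479, 0.111, 0.074], 0.68), ([0.452, -0.397, 0.066], 0.52)]
side tin_a tip [([0.847, -0.108, 0.002], 0.79), ([0.436, -0.382, -0.002], 0.44)]
side spice_a spot []
side spice_a tip []
wrist tin_a spot [([0.435, -0.374, 0.069], 0.89)]
wrist tin_a tip [([0.439, -0.377, -0.002], 0.71)]
wrist spice_a spot [([0.402, -0.297, 0.111], 0.66)]
wrist spice_a tip [([0.4, -0.298, 0.002], 0.85)]
```

```bash
python3 -m inch '{"moves":[[[0.04,0,-0.3],[0,0,0]],[[0.04,0,-0.8],[0,0,0]],[[0.04,0,-1.3],[0,0,0]],[[0.04,0,-1.8],[0,0,0]],[[0.04,0,-2.3],[0,0,0]],[[0.04,0,-2.8],[0,0,0]],[[0.04,0,-3.03],[0,0,0]],[[0.04,0,-3.03],[0,0,0]],[[0.04,0,-3.03],[0,0,0]]]}' 85
python3 -m inch '{"moves":[[[0,0,0],[0,0,0]],[[0,0,0],[0,0,0]],[[0,0,0],[0,0,0]],[[0,0,0],[0,0,0]],[[0,0,0],[0,0,0]],[[0,0,0],[0,0,0]],[[0,0,0],[0,0,0]]]}' 40 35
python3 -m inch '{"moves":[[[0,0,0.3],[0,0,0]],[[0,0,0.8],[0,0,0]],[[0,0,1.4],[0,0,0]],[[0,0,2.0],[0,0,0]],[[0,0,2.6],[0,0,0]],[[0,0,3.1],[0,0,0]],[[0,0,3.1],[0,0,0]]]}'
```

```text
time: 31.85
tool_pos: [0.4372, -0.3792, 0.0368]
eef_rot: [2.078, 2.355, -0.0]
ft_force: [-0.0, 0.5, 0.1]
gripper_width: 0.997
grip_force: 0.0
time: 32.55
tool_pos: [0.4377, -0.3799, 0.0379]
eef_rot: [2.076, 2.354, -0.001]
ft_force: [-0.5, 1.8, 6.1]
gripper_width: 0.661
grip_force: 37.9
time: 33.25
tool_pos: [0.4385, -0.3807, 0.1965]
eef_rot: [2.073, 2.35, -0.003]
ft_force: [0.4, -0.5, 0.3]
gripper_width: 0.659
grip_force: 37.7
```

```bash
python3 -m inch '{"moves":[[[0.05,0.4,0],[0,0,0]],[[0.15,1.1,0],[0,0,0]],[[0.28,1.95,0],[0,0,0]],[[0.4,2.8,0],[0,0,0]],[[0.52,3.65,0],[0,0,0]],[[0.65,4.5,0],[0,0,0]],[[0.77,5.35,0],[0,0,0]],[[0.9,6.2,0],[0,0,0]],[[1.0,7.0,0],[0,0,0]],[[1.1,7.7,0],[0,0,0]]]}'
python3 -m inch '{"moves":[[[0.09,0.53,0],[0,0,0]],[[0.09,0.53,0],[0,0,0]],[[0.09,0.53,-0.4],[0,0,0]],[[0.09,0.53,-0.9],[0,0,0]],[[0.09,0.53,-1.4],[0,0,0]],[[0.09,0.53,-1.9],[0,0,0]],[[0.09,0.53,-2.4],[0,0,0]],[[0.09,0.53,-2.7],[0,0,0]],[[0.09,0.53,-2.7],[0,0,0]],[[0.09,0.53,-2.7],[0,0,0]]]}'
python3 -m inch '{"moves":[[[0,0,-0.06],[0,0,0]],[[0,0,-0.12],[0,0,0]],[[0,0,-0.18],[0,0,0]],[[0,0,-0.18],[0,0,0]]]}'
```

```text
time: 34.25
tool_pos: [0.4909, 0.0085, 0.1901]
eef_rot: [-2.076, -2.355, 0.001]
ft_force: [-0.3, 0.4, -1.7]
gripper_width: 0.663
grip_force: 37.7
time: 35.25
tool_pos: [0.496, 0.0322, 0.0561]
eef_rot: [-2.078, -2.355, 0.001]
ft_force: [0.2, -0.2, -1.3]
gripper_width: 0.658
grip_force: 37.8
time: 35.65
tool_pos: [0.4962, 0.0327, 0.0471]
eef_rot: [-2.078, -2.356, 0.0]
ft_force: [0.5, -0.3, -2.2]
gripper_width: 0.656
grip_force: 37.8
```

```bash
python3 -m inch '{"moves":[[[0,0,-0.03],[0,0,0]],[[0,0,-0.05],[0,0,0]],[[0,0,-0.05],[0,0,0]]]}'
python3 -m inch '{"moves":[[[0,0,0],[0,0,0]],[[0,0,0],[0,0,0]],[[0,0,0],[0,0,0]],[[0,0,0],[0,0,0]],[[0,0,0],[0,0,0]],[[0,0,0.3],[0,0,0]],[[0,0,0.9],[0,0,0]],[[0,0,1.6],[0,0,0]],[[0,0,2.4],[0,0,0]],[[0,0,3.0],[0,0,0]]]}' 70
python3 -m inch '{"moves":[[[-0.2,-0.4,0],[0,0,0]],[[-0.5,-1.1,0],[0,0,0]],[[-0.9,-1.9,0],[0,0,0]],[[-1.2,-2.6,0],[0,0,0]],[[-1.45,-3.1,0],[0,0,0]],[[-1.52,-3.28,0],[0,0,0]],[[-1.52,-3.28,0],[0,0,0]],[[-1.52,-3.28,0],[0,0,0]]]}' 85
python3 - <<'E'
from h import *
st();see(['top','wrist'],['tin_a','spice_a'],5)
E
```

```text
time: 35.95
tool_pos: [0.4967, 0.0327, 0.0459]
eef_rot: [-2.078, -2.356, 0.0]
ft_force: [-4.2, 1.4, 7.3]
gripper_width: 0.662
grip_force: 38.8
time: 36.95
tool_pos: [0.497, 0.0326, 0.1973]
eef_rot: [2.077, 2.354, 0.002]
ft_force: [0.5, -0.5, -0.5]
gripper_width: 0.823
grip_force: 0.0
time: 37.75
tool_pos: [0.4207, -0.1306, 0.1947]
eef_rot: [-2.078, -2.356, -0.001]
ft_force: [-0.7, 0.4, -0.3]
gripper_width: 0.995
grip_force: 0.0
37.75 [ 0.4207 -0.1306  0.1947] [-2.078e+00 -2.356e+00 -1.000e-03] F [-0.7  0.4 -0.3] w 0.995 q [-0.58 -0.17  2.    0.    1.31 -0.7 ]
top tin_a spot [([0.849, -0.108, 0.071], 0.69), ([0.493, 0.105, 0.074], 0.59), ([0.496, 0.031, 0.073], 0.53)]
top tin_a tip [([0.49, 0.106, 0.008], 0.71), ([0.853, -0.114, 0.003], 0.66)]
top spice_a spot [([0.41, -0.293, 0.105], 0.84)]
top spice_a tip [([0.407, -0.299, -0.003], 0.69)]
wrist tin_a spot [([0.494, 0.031, 0.074], 0.56), ([0.824, -0.122, 0.005], 0.54)]
wrist tin_a tip [([0.497, 0.033, 0.006], 0.64), ([0.655, -0.155, 0.009], 0.63)]
wrist spice_a spot [([0.402, -0.278, 0.071], 0.87), ([0.424, -0.123, 0.099], 0.82), ([0.633, 0.049, 0.08], 0.31)]
wrist spice_a tip [([0.422, -0.133, -0.002], 0.94), ([0.403, -0.298, 0.003], 0.72)]
```

Both tins are in place. The yellow jar goes to well 2.

```bash
python3 -m inch '{"moves":[[[0,-0.03,-0.4],[0,0,0]],[[0,-0.03,-0.9],[0,0,0]],[[0,-0.03,-1.4],[0,0,0]],[[0,-0.03,-1.9],[0,0,0]],[[0,-0.03,-2.4],[0,0,0]],[[0,-0.03,-2.78],[0,0,0]],[[0,-0.03,-2.78],[0,0,0]],[[0,-0.03,-2.78],[0,0,0]]]}' 85
python3 -m inch '{"moves":[[[0,0,0],[0,0,0]],[[0,0,0],[0,0,0]],[[0,0,0],[0,0,0]],[[0,0,0],[0,0,0]],[[0,0,0],[0,0,0]],[[0,0,0],[0,0,0]],[[0,0,0],[0,0,0]],[[0,0,0],[0,0,0]]]}' 30 35
python3 -m inch '{"moves":[[[0,0,0.3],[0,0,0]],[[0,0,0.8],[0,0,0]],[[0,0,1.4],[0,0,0]],[[0,0,2.0],[0,0,0]],[[0,0,2.6],[0,0,0]],[[0,0,3.0],[0,0,0]],[[0,0,3.0],[0,0,0]]]}'
```

```text
time: 39.05
tool_pos: [0.4205, -0.1329, 0.0561]
eef_rot: [-2.078, -2.356, 0.0]
ft_force: [0.1, 0.1, 0.5]
gripper_width: 0.993
grip_force: 0.0
time: 39.85
tool_pos: [0.4212, -0.1335, 0.0573]
eef_rot: [2.077, 2.355, -0.0]
ft_force: [-2.4, -0.3, 6.8]
gripper_width: 0.564
grip_force: 35.4
time: 40.55
tool_pos: [0.4223, -0.134, 0.2093]
eef_rot: [2.073, 2.35, 0.002]
ft_force: [1.3, -0.2, -0.0]
gripper_width: 0.563
grip_force: 36.8
```

```bash
python3 -m inch '{"moves":[[[0.1,0.4,0],[0,0,0]],[[0.3,1.1,0],[0,0,0]],[[0.45,1.9,0],[0,0,0]],[[0.65,2.7,0],[0,0,0]],[[0.83,3.5,0],[0,0,0]],[[1.03,4.3,0],[0,0,0]],[[1.22,5.1,0],[0,0,0]],[[1.4,5.8,0],[0,0,0]],[[1.47,6.18,0],[0,0,0]],[[1.47,6.18,0],[0,0,0]]]}'
python3 -m inch '{"moves":[[[0,0,0],[0,0,0]],[[0,0,-0.4],[0,0,0]],[[0,0,-0.9],[0,0,0]],[[0,0,-1.4],[0,0,0]],[[0,0,-1.9],[0,0,0]],[[0,0,-2.3],[0,0,0]],[[0,0,-2.55],[0,0,0]],[[0,0,-2.55],[0,0,0]],[[0,0,-2.55],[0,0,0]]]}'
python3 -m inch '{"moves":[[[0,0,-0.06],[0,0,0]],[[0,0,-0.12],[0,0,0]],[[0,0,-0.18],[0,0,0]],[[0,0,-0.18],[0,0,0]]]}'
```

```text
time: 41.55
tool_pos: [0.493, 0.1783, 0.204]
eef_rot: [-2.073, -2.358, 0.002]
ft_force: [-0.4, -0.4, -1.5]
gripper_width: 0.563
grip_force: 36.8
time: 42.45
tool_pos: [0.4943, 0.1757, 0.0788]
eef_rot: [2.079, 2.355, 0.001]
ft_force: [0.5, -0.5, -2.4]
gripper_width: 0.564
grip_force: 36.8
time: 42.85
tool_pos: [0.4937, 0.1762, 0.069]
eef_rot: [-2.078, -2.356, 0.001]
ft_force: [0.2, 0.3, -0.8]
gripper_width: 0.568
grip_force: 36.8
```

```bash
python3 -m inch '{"moves":[[[0,0,-0.05],[0,0,0]],[[0,0,-0.09],[0,0,0]],[[0,0,-0.09],[0,0,0]]]}'
python3 -m inch '{"moves":[[[0,0,0],[0,0,0]],[[0,0,0],[0,0,0]],[[0,0,0],[0,0,0]],[[0,0,0],[0,0,0]],[[0,0,0],[0,0,0]],[[0,0,0.3],[0,0,0]],[[0,0,0.9],[0,0,0]],[[0,0,1.6],[0,0,0]],[[0,0,2.4],[0,0,0]],[[0,0,2.8],[0,0,0]]]}' 60
python3 -m inch '{"moves":[[[-0.1,-0.5,0],[0,0,0]],[[-0.25,-1.4,0],[0,0,0]],[[-0.42,-2.3,0],[0,0,0]],[[-0.6,-3.2,0],[0,0,0]],[[-0.75,-4.1,0],[0,0,0]],[[-0.93,-5.0,0],[0,0,0]],[[-1.1,-5.9,0],[0,0,0]],[[-1.3,-6.8,0],[0,0,0]],[[-1.45,-7.7,0],[0,0,0]],[[-1.6,-8.6,0],[0,0,0]]]}' 85
python3 -m inch '{"moves":[[[-0.1,-0.5,0],[0,0,0]],[[-0.18,-0.88,0],[0,0,0]],[[-0.18,-0.88,0],[0,0,0]],[[-0.18,-0.88,0],[0,0,0]]]}'
python3 - <<'E'
from h import *
st();see(['wrist','top'],['tin_a','spice_a'],5)
E
```

```text
time: 43.15
tool_pos: [0.4941, 0.1763, 0.0654]
eef_rot: [-2.078, -2.356, -0.0]
ft_force: [-1.0, -0.5, 3.3]
gripper_width: 0.563
grip_force: 37.3
time: 44.15
tool_pos: [0.4955, 0.1764, 0.2087]
eef_rot: [2.076, 2.353, 0.007]
ft_force: [-0.5, 0.1, -1.0]
gripper_width: 0.705
grip_force: 0.0
time: 45.15
tool_pos: [0.4132, -0.2557, 0.2049]
eef_rot: [2.078, 2.355, 0.0]
ft_force: [1.6, 0.1, -0.1]
gripper_width: 0.997
grip_force: 0.0
time: 45.55
tool_pos: [0.4048, -0.2975, 0.2046]
eef_rot: [-2.079, -2.355, -0.001]
ft_force: [0.6, -0.5, -0.1]
gripper_width: 0.997
grip_force: 0.0
45.55 [ 0.4048 -0.2975  0.2046] [-2.079e+00 -2.355e+00 -1.000e-03] F [ 0.6 -0.5 -0.1] w 0.997 q [-0.88 -0.01  1.83  0.    1.32 -1.  ]
wrist tin_a spot []
wrist tin_a tip []
wrist spice_a spot [([0.4, -0.287, 0.111], 0.62)]
wrist spice_a tip [([0.402, -0.297, 0.003], 0.94)]
top tin_a spot [([0.491, 0.102, 0.075], 0.78), ([0.493, 0.03, 0.074], 0.75), ([0.849, -0.114, 0.068], 0.74), ([0.608, 0.196, 0.24], 0.58), ([0.661, -0.161, 0.036], 0.23)]
top tin_a tip [([0.853, -0.112, -0.002], 0.87), ([0.493, 0.032, 0.008], 0.83), ([0.49, 0.105, 0.007], 0.67), ([0.652, -0.158, -0.001], 0.63)]
top spice_a spot [([0.492, 0.174, 0.111], 0.82)]
top spice_a tip [([0.489, 0.176, 0.009], 0.57), ([0.406, -0.299, 0.0], 0.42)]
```

```bash
python3 -m inch '{"moves":[[[-0.01,0,-0.4],[0,0,0]],[[-0.01,0,-0.9],[0,0,0]],[[-0.01,0,-1.4],[0,0,0]],[[-0.01,0,-1.9],[0,0,0]],[[-0.01,0,-2.4],[0,0,0]],[[-0.01,0,-2.83],[0,0,0]],[[-0.01,0,-2.83],[0,0,0]],[[-0.01,0,-2.83],[0,0,0]]]}' 85
python3 -m inch '{"moves":[[[0,0,0],[0,0,0]],[[0,0,0],[0,0,0]],[[0,0,0],[0,0,0]],[[0,0,0],[0,0,0]],[[0,0,0],[0,0,0]],[[0,0,0],[0,0,0]],[[0,0,0],[0,0,0]],[[0,0,0],[0,0,0]]]}' 30 35
python3 -m inch '{"moves":[[[0,0,0.3],[0,0,0]],[[0,0,0.8],[0,0,0]],[[0,0,1.4],[0,0,0]],[[0,0,2.0],[0,0,0]],[[0,0,2.6],[0,0,0]],[[0,0,3.0],[0,0,0]],[[0,0,3.0],[0,0,0]]]}'
python3 -m inch '{"moves":[[[0.04,0.4,0],[0,0,0]],[[0.1,1.1,0],[0,0,0]],[[0.18,1.9,0],[0,0,0]],[[0.25,2.7,0],[0,0,0]],[[0.32,3.5,0],[0,0,0]],[[0.4,4.3,0],[0,0,0]],[[0.47,5.1,0],[0,0,0]],[[0.54,5.9,0],[0,0,0]],[[0.6,6.6,0],[0,0,0]],[[0.6,6.6,0],[0,0,0]]]}'
python3 -c "
from h import *
st()"
```

```text
time: 46.85
tool_pos: [0.4045, -0.2979, 0.0636]
eef_rot: [-2.078, -2.356, -0.0]
ft_force: [0.5, 0.2, -0.2]
gripper_width: 0.995
grip_force: 0.0
time: 47.65
tool_pos: [0.405, -0.2986, 0.0645]
eef_rot: [2.077, 2.354, -0.001]
ft_force: [-0.6, 0.9, 6.8]
gripper_width: 0.514
grip_force: 35.2
time: 48.35
tool_pos: [0.4057, -0.2993, 0.2165]
eef_rot: [2.074, 2.351, -0.002]
ft_force: [0.8, -0.6, -0.4]
gripper_width: 0.513
grip_force: 35.9
time: 49.35
tool_pos: [0.4332, 0.0358, 0.2114]
eef_rot: [-2.07, -2.359, 0.001]
ft_force: [-0.2, -0.6, -1.1]
gripper_width: 0.512
grip_force: 35.9
49.35 [0.4332 0.0358 0.2114] [-2.070e+00 -2.359e+00  1.000e-03] F [-0.2 -0.6 -1.1] w 0.512 q [-0.2  -0.2   1.99  0.    1.36 -0.33]
```

```bash
python3 -m inch '{"moves":[[[0.03,0.4,0],[0,0,0]],[[0.1,1.1,0],[0,0,0]],[[0.18,1.9,0],[0,0,0]],[[0.25,2.7,0],[0,0,0]],[[0.32,3.5,0],[0,0,0]],[[0.4,4.3,0],[0,0,0]],[[0.47,5.1,0],[0,0,0]],[[0.52,5.7,0],[0,0,0]],[[0.52,5.7,0],[0,0,0]],[[0.52,5.7,0],[0,0,0]]]}'
python3 -m inch '{"moves":[[[0,0,0],[0,0,0]],[[0,0,-0.4],[0,0,0]],[[0,0,-0.9],[0,0,0]],[[0,0,-1.4],[0,0,0]],[[0,0,-1.9],[0,0,0]],[[0,0,-2.3],[0,0,0]],[[0,0,-2.55],[0,0,0]],[[0,0,-2.55],[0,0,0]],[[0,0,-2.55],[0,0,0]]]}'
python3 -m inch '{"moves":[[[0,0,-0.06],[0,0,0]],[[0,0,-0.12],[0,0,0]],[[0,0,-0.18],[0,0,0]],[[0,0,-0.18],[0,0,0]]]}'
```

```text
time: 50.35
tool_pos: [0.4599, 0.3165, 0.2116]
eef_rot: [-2.077, -2.356, 0.005]
ft_force: [0.9, -0.5, -1.2]
gripper_width: 0.516
grip_force: 36.0
time: 51.25
tool_pos: [0.461, 0.3168, 0.0865]
eef_rot: [2.079, 2.355, 0.001]
ft_force: [-0.0, 0.6, -0.6]
gripper_width: 0.517
grip_force: 36.0
time: 51.65
tool_pos: [0.4601, 0.3171, 0.0765]
eef_rot: [-2.078, -2.356, 0.001]
ft_force: [-0.3, -0.0, -1.1]
gripper_width: 0.511
grip_force: 36.0
```

```bash
python3 -m inch '{"moves":[[[0,0,-0.05],[0,0,0]],[[0,0,-0.09],[0,0,0]],[[0,0,-0.09],[0,0,0]]]}'
python3 -m inch '{"moves":[[[0,0,0],[0,0,0]],[[0,0,0],[0,0,0]],[[0,0,0],[0,0,0]],[[0,0,0],[0,0,0]],[[0,0,0],[0,0,0]],[[0,0,0.3],[0,0,0]],[[0,0,0.9],[0,0,0]],[[0,0,1.6],[0,0,0]],[[0,0,2.4],[0,0,0]],[[0,0,3.2],[0,0,0]]]}' 60
python3 -m inch '{"moves":[[[0,0,0.8],[0,0,1]],[[0,0,1.7],[0,0,2]],[[0,0,2.5],[0,0,3]],[[0,0,3.0],[0,0,4]],[[0,0,3.0],[0,0,5]],[[0,0,3.0],[0,0,6]],[[0,0,3.0],[0,0,7]],[[0,0,3.0],[0,0,8]],[[0,0,3.0],[0,0,8]]]}' 0
python3 - <<'E'
from h import *
st();im=save('top','t2.png');s=save('side','s5.png')
cv2.imwrite('pics/c5.png',np.hstack([cv2.resize(im[150:290,85:255],(430,354)),cv2.resize(s[190:350,100:280],(360,354))])[:,:,::-1])
E
```

```text
time: 51.95
tool_pos: [0.4606, 0.3174, 0.0726]
eef_rot: [2.078, 2.356, 0.001]
ft_force: [-0.8, 0.1, 1.3]
gripper_width: 0.514
grip_force: 36.1
time: 52.95
tool_pos: [0.4602, 0.3171, 0.235]
eef_rot: [2.078, 2.356, 0.001]
ft_force: [0.4, 0.1, -0.4]
gripper_width: 0.7
grip_force: 0.0
time: 53.85
tool_pos: [0.4602, 0.3171, 0.3835]
eef_rot: [0.513, 3.098, 0.001]
ft_force: [0.0, 0.8, -0.4]
gripper_width: 0.003
grip_force: 0.0
53.85 [0.4602 0.3171 0.3835] [5.130e-01 3.098e+00 1.000e-03] F [ 0.   0.8 -0.4] w 0.003 q [ 0.39  0.06  1.4  -0.    1.67 -0.86]
```

View pics/c5.png

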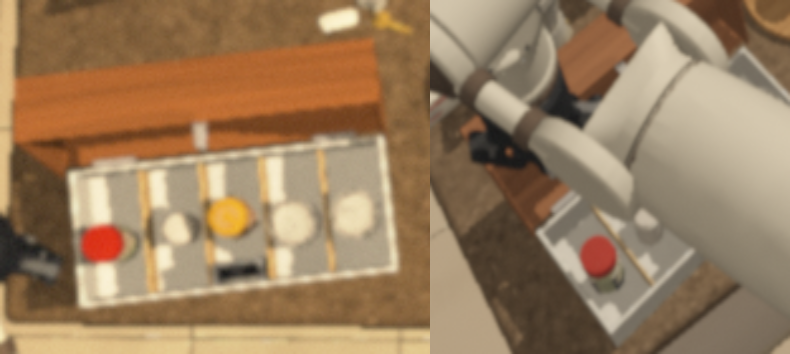

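All five sit upright in their wells: red (102,243), the shaker (180,228), yellow (230,217) and the tins (296,222) and (352,215). Next I go behind the lid to swing it shut.

```bash
python3 -m inch '{"moves":[[[0.3,-0.1,0],[0,0,0.4]],[[0.9,-0.4,0],[0,0,0.9]],[[1.6,-0.8,0],[0,0,1.4]],[[2.3,-1.2,0],[0,0,1.9]],[[3.0,-1.6,0],[0,0,2.4]],[[3.7,-2.0,0],[0,0,2.9]],[[4.3,-2.3,0],[0,0,3.25]],[[4.5,-2.34,0],[0,0,3.25]],[[4.5,-2.34,0],[0,0,3.25]],[[4.5,-2.34,0],[0,0,3.25]]]}'
python3 -m inch '{"moves":[[[0,0,-0.4],[0,0,0]],[[0,0,-1.0],[0,0,0]],[[0,0,-1.6],[0,0,0]],[[0,0,-2.2],[0,0,0]],[[0,0,-2.8],[0,0,0]],[[0,0,-3.2],[0,0,0]],[[0,0,-3.4],[0,0,0]],[[0,0,-3.4],[0,0,0]],[[0,0,-3.4],[0,0,0]]]}'
python3 - <<'E'
from h import *
st()
O=np.array([.4885,.1755]);a=np.radians(7.14);ax=np.array([np.cos(a),np.sin(a)])
p=np.array(arm.get_state()['tool_pos'])
for th in np.arange(1.7,-.01,-.1):
    x=82-138*np.cos(th)+60*np.sin(th)+11*min(1,th/.4);z=78+138*np.sin(th)+60*np.cos(th)
    if th>1.57: x=82-170*np.cos(th)+60*np.sin(th)+11
    w=np.r_[O+ax*x/1000,z/1000];print(round(th,2),((w-p)/.05).round(2))
E
```

```text
time: 54.95
tool_pos: [0.685, 0.2005, 0.3824]
eef_rot: [0.194, -3.135, -0.0]
ft_force: [-0.5, 0.1, 1.2]
gripper_width: -0.0
grip_force: 0.0
time: 55.85
tool_pos: [0.6857, 0.2007, 0.2141]
eef_rot: [-0.197, 3.133, 0.0]
ft_force: [0.0, 1.2, 0.3]
gripper_width: -0.004
grip_force: 0.0
55.85 [0.6857 0.2007 0.2141] [-0.197  3.133  0.   ] F [0.  1.2 0.3] w -0.004 q [ 0.12  0.53  1.17  0.    1.44 -1.58]
1.7 [-0.48 -0.07 -0.14]
1.6 [-0.81 -0.11  0.  ]
1.5 [-1.1  -0.15  0.12]
1.4 [-1.39 -0.18  0.2 ]
1.3 [-1.68 -0.22  0.26]
1.2 [-1.98 -0.26  0.28]
1.1 [-2.28 -0.29  0.28]
1.0 [-2.58 -0.33  0.25]
0.9 [-2.87 -0.37  0.18]
0.8 [-3.15 -0.4   0.09]
0.7 [-3.43 -0.44 -0.03]
0.6 [-3.69 -0.47 -0.17]
0.5 [-3.93 -0.5  -0.35]
0.4 [-4.16 -0.53 -0.54]
0.3 [-4.42 -0.56 -0.76]
0.2 [-4.66 -0.59 -1.  ]
0.1 [-4.87 -0.62 -1.25]
-0.0 [-5.06 -0.64 -1.52]
```

```bash
python3 -m inch '{"moves":[[[-0.2,-0.03,0],[0,0,0]],[[-0.4,-0.06,0],[0,0,0]],[[-0.6,-0.09,0],[0,0,0]],[[-0.8,-0.11,0],[0,0,0]],[[-0.95,-0.13,0.06],[0,0,0]],[[-1.1,-0.15,0.12],[0,0,0]],[[-1.25,-0.17,0.16],[0,0,0]],[[-1.39,-0.18,0.2],[0,0,0]],[[-1.53,-0.2,0.23],[0,0,0]],[[-1.68,-0.22,0.26],[0,0,0]]]}'
python3 -m inch '{"moves":[[[-0.15,-0.02,0.01],[0,0,0]],[[-0.3,-0.04,0.02],[0,0,0]],[[-0.45,-0.06,0.02],[0,0,0]],[[-0.6,-0.08,0.02],[0,0,0]],[[-0.75,-0.09,0.01],[0,0,0]],[[-0.9,-0.11,-0.01],[0,0,0]],[[-1.05,-0.13,-0.04],[0,0,0]],[[-1.19,-0.15,-0.08],[0,0,0]],[[-1.33,-0.17,-0.12],[0,0,0]],[[-1.47,-0.18,-0.17],[0,0,0]]]}'
python3 -m inch '{"moves":[[[-0.14,-0.02,-0.06],[0,0,0]],[[-0.28,-0.04,-0.12],[0,0,0]],[[-0.41,-0.05,-0.19],[0,0,0]],[[-0.54,-0.07,-0.26],[0,0,0]],[[-0.66,-0.08,-0.35],[0,0,0]],[[-0.78,-0.1,-0.44],[0,0,0]],[[-0.89,-0.11,-0.53],[0,0,0]],[[-1.01,-0.12,-0.63],[0,0,0]],[[-1.01,-0.12,-0.63],[0,0,0]]]}'
python3 - <<'E'
from h import *
st(); im=save('side','s6.png'); cv2.imwrite('pics/c6.png',cv2.resize(im[130:370,60:380],(640,480))[:,:,::-1])
E
```

```text
time: 56.85
tool_pos: [0.601, 0.1891, 0.2256]
eef_rot: [-0.196, 3.135, 0.0]
ft_force: [1.9, 0.7, 2.3]
gripper_width: 0.003
grip_force: 1.2
time: 57.85
tool_pos: [0.5274, 0.18, 0.2168]
eef_rot: [-0.196, 3.135, -0.001]
ft_force: [-0.2, -1.4, 2.0]
gripper_width: -0.0
grip_force: 1.3
time: 58.75
tool_pos: [0.4761, 0.174, 0.1841]
eef_rot: [0.196, -3.133, 0.001]
ft_force: [-0.1, -1.0, 2.3]
gripper_width: -0.004
grip_force: 1.3
58.75 [0.4761 0.174  0.1841] [ 1.960e-01 -3.133e+00  1.000e-03] F [-0.1 -1.   2.3] w -0.004 q [ 0.11  0.02  1.84 -0.    1.28 -1.58]
```

View pics/c6.png

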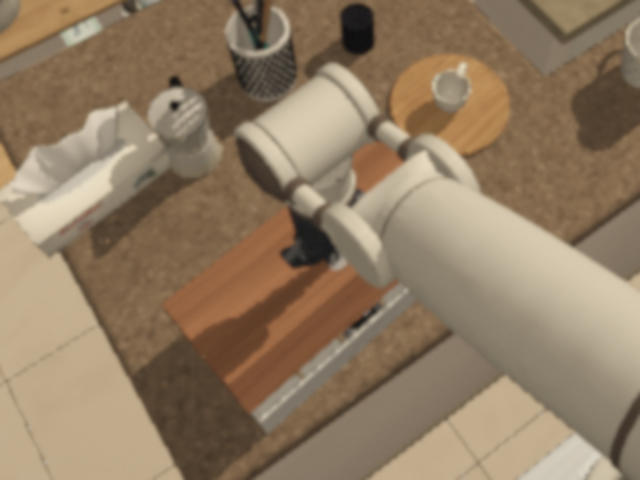

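The lid is following the hand down and is nearly shut, with about 45 mm still to go at the front (340,360). I'll finish, press, and release slowly.

```bash
python3 -m inch '{"moves":[[[-0.12,-0.01,-0.1],[0,0,0]],[[-0.24,-0.02,-0.21],[0,0,0]],[[-0.36,-0.03,-0.32],[0,0,0]],[[-0.48,-0.04,-0.43],[0,0,0]],[[-0.59,-0.05,-0.55],[0,0,0]],[[-0.69,-0.06,-0.67],[0,0,0]],[[-0.78,-0.07,-0.79],[0,0,0]],[[-0.86,-0.08,-0.9],[0,0,0]],[[-0.86,-0.08,-0.9],[0,0,0]]]}'
python3 -m inch '{"moves":[[[0,0,-0.03],[0,0,0]],[[0,0,-0.06],[0,0,0]],[[0,0,-0.09],[0,0,0]],[[0,0,-0.09],[0,0,0]]]}'
```

```text
time: 59.7
tool_pos: [0.4329, 0.1701, 0.1391]
eef_rot: [0.196, -3.132, 0.0]
ft_force: [-1.1, -0.0, 2.6]
gripper_width: -0.001
grip_force: 1.5
time: 60.1
tool_pos: [0.434, 0.1702, 0.1355]
eef_rot: [0.196, -3.134, 0.0]
ft_force: [-3.1, -0.2, 4.9]
gripper_width: -0.003
grip_force: 2.2
```

```bash
python3 -m inch '{"moves":[[[0,0,-0.02],[0,0,0]],[[0,0,-0.04],[0,0,0]],[[0,0,-0.04],[0,0,0]]]}'
```

```text
time: 60.4
tool_pos: [0.4343, 0.1702, 0.1337]
eef_rot: [0.196, -3.135, -0.0]
ft_force: [-3.9, -0.3, 4.0]
gripper_width: -0.001
grip_force: 2.3
```

```bash
python3 -m inch '{"moves":[[[0,0,-0.02],[0,0,0]],[[0,0,-0.04],[0,0,0]],[[0,0,-0.04],[0,0,0]]]}'
python3 -m inch '{"moves":[[[0,0,-0.02],[0,0,0]],[[0,0,-0.03],[0,0,0]],[[0,0,-0.03],[0,0,0]]]}'
```

```text
time: 60.7
tool_pos: [0.4343, 0.1702, 0.1318]
eef_rot: [0.196, -3.135, 0.0]
ft_force: [-4.7, -0.4, 5.8]
gripper_width: 0.004
grip_force: 2.9
time: 61.0
tool_pos: [0.4341, 0.1701, 0.1312]
eef_rot: [0.197, -3.134, 0.0]
ft_force: [-8.9, -0.7, 12.9]
gripper_width: 0.002
grip_force: 6.8
```

Firm stop reached at z = 0.131, with the force rising to 13 N. I'll let it come back slowly and check that the force drops to zero at the shut height, which means it has latched.

```bash
python3 -m inch '{"moves":[[[0,0,0.04],[0,0,0]],[[0,0,0.08],[0,0,0]],[[0,0,0.12],[0,0,0]],[[0,0,0.16],[0,0,0]],[[0,0,0.2],[0,0,0]],[[0,0,0.24],[0,0,0]],[[0,0,0.24],[0,0,0]],[[0,0,0.24],[0,0,0]]]}'
python3 -m inch '{"moves":[[[0,0,0],[0,0,0]],[[0,0,0],[0,0,0]]]}'
```

```text
time: 61.8
tool_pos: [0.4343, 0.1701, 0.1422]
eef_rot: [0.196, -3.135, 0.0]
ft_force: [0.3, 0.6, 0.5]
gripper_width: -0.002
grip_force: 0.0
time: 62.0
tool_pos: [0.4343, 0.1702, 0.1422]
eef_rot: [0.196, -3.135, 0.0]
ft_force: [-0.7, 0.2, -0.8]
gripper_width: -0.003
grip_force: 0.0
```

```bash
python3 -m inch '{"moves":[[[0,0,0.1],[0,0,0]],[[0,0,0.3],[0,0,0]],[[0,0,0.6],[0,0,0]],[[0,0,1.2],[0,0,0]],[[0,0.4,1.8],[0,0,0]],[[-0.4,1.0,2.2],[0,0,0]],[[-0.9,1.7,2.4],[0,0,0]],[[-1.4,2.4,2.4],[0,0,0]],[[-1.8,3.0,2.4],[0,0,0]],[[-2.2,3.6,2.4],[0,0,0]]]}'
python3 -m inch '{"moves":[[[-0.8,1.2,0],[0,0,0]],[[-1.4,2.2,0],[0,0,0]],[[-1.4,2.8,0],[0,0,0]],[[-1.4,2.8,0],[0,0,0]],[[-1.4,2.8,0],[0,0,0]],[[-1.4,2.8,0],[0,0,0]]]}'
python3 - <<'E'
from h import *
st();a=save('top','t3.png');b=save('side','s7.png');cv2.imwrite('pics/f.png',np.hstack([cv2.resize(a,(400,300)),cv2.resize(b,(400,300))])[:,:,::-1])
E
```

```text
time: 63.0
tool_pos: [0.3235, 0.3515, 0.2636]
eef_rot: [-0.197, 3.134, 0.001]
ft_force: [1.0, -0.2, 0.4]
gripper_width: -0.003
grip_force: 0.0
time: 63.6
tool_pos: [0.2549, 0.4895, 0.2627]
eef_rot: [-0.196, 3.135, -0.001]
ft_force: [-0.4, -0.4, 0.6]
gripper_width: -0.001
grip_force: 0.0
63.6 [0.2549 0.4895 0.2627] [-1.960e-01  3.135e+00 -1.000e-03] F [-0.4 -0.4  0.6] w -0.001 q [ 0.87  0.08  1.62 -0.    1.44 -0.82]
```

View pics/f.png

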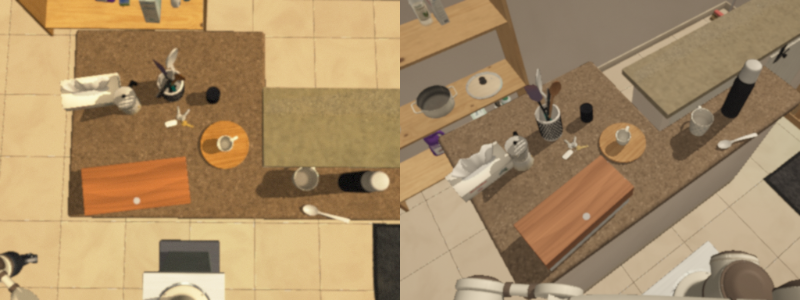

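The lid is shut and staying down (136,187), the cup is upright on the board (226,143), the worktop is clear of jars and tins, and the arm touches nothing.

```bash
python3 -c "
from workcell import arm
print(arm.close_job())"
```

```text
the job is handed in; nothing more can be done
None
```

Job handed in at about 64 s: the cup stands on the board, both jars and both tins are upright in the caddy's wells, and the lid is shut and latched; the hand-in call returned no verdict.

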